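# Bring the blue-handled rolling pin to the ready over the rolling board

## Robot

A 6-joint arm with a two-finger parallel gripper is mounted at the origin on the work surface. World frame = base frame: x ahead of the robot, y to its left, z up, the work surface at z = 0. Lengths are in mm, angles in rad, forces in N, time in s.
With the tool pointing down it reaches from about 275 to 1000 mm from the base axis. Payload 8.4 kg.
Tool frame: the origin (TCP) lies between the finger pads; the fingertips stand r.tips_ahead ahead of it and the grasp point (between the pads) lies 6 mm ahead of it (r.tips_ahead is the distance from the TCP to the fingertips, in mm); z points along the fingers, y is the line along which they close (so a half turn about z gives the same grasp; the last joint's range is limited). The gripper opens to 85 mm and grips with 20 to 120 N. Pads are 22 mm wide; open, the fingers measure 114 mm over their backs; the gripper's body (76 mm by 85 mm) begins 54 mm behind the grasp point. The pads swing forward as they close: fully open they stand 13 mm farther back than shut.
Start: joints at [1.242, 0.353, 1.633, -0, 1.155, -0.002], TCP at [200.632, 591.925, 256.281] pointing down, gripper open.
Joint ranges: [-2.63, 2.63], [-0.92, 2.1], [0.06, 2.66], [-1.3, 4.44], [0, 2.69], [-3.02, 3.02]. Speed limits (rad/s): [2.22, 2.22, 2.79, 3.14, 3.14, 3.14].

## Interface

Orientations are given as [roll, pitch, yaw] about the fixed x, y, z axes, in that order (R = Rz(yaw) Ry(pitch) Rx(roll)).
In Python, from rig import r gives the robot as it stands.
- The arm moves only by the tool carry_out, never from a script. Its arguments are lists of equal length, an entry for each row: "delta_pos": the shift along the tool's x, y, z in m, a list of three; "rot": the turn, a rotation vector about the tool's x, y, z in degrees, a list of three. A call has 1 to 8 rows; each row is the pose to reach, as a shift and turn from the pose commanded when the call began, along the tool's axes at that moment; what a row does not reach only later rows make up. A row lasts 1/8 s, in which the tool goes at most 62.5 mm and 10.7 degrees, less where a joint would pass 70% of its speed; a pose out of reach is approached as far as the arm can. A call with a gripper value outside its range is refused whole. "claw" is the finger opening in m, from 0 to 0.0854, set as the call begins (left out, the last holds). The fingers move at their own pace and stop on an object; "grip_force" is the grip in N (left out, the last holds). Time passes only in rows, so rows that repeat a pose let the fingers close. It gives the time, the measured TCP pose, the force, the opening and the grip force at its end, in the units of the state.
- r.sense(): the state, without advancing time (a new reading comes with each control period).
- r.grab_frame(name): name is "scene" or "side" or "wrist"; returns the picture (420x560x3 uint8, blue, green, red); there is no depth.
- r.camera_info(name): a dict with "fx", "fy", "cx", "cy" (pixels), "pose" (4x4, takes a point from camera to world coordinates); the wrist camera has in their place "hand_eye" (4x4, takes a point from camera to tool coordinates, whose origin is the TCP and whose axes are the flange's). Camera axes: x right, y down, z forward; pixel columns grow to the right and rows downward; lengths in mm; the calibration is good to about 2 mm. A picture is of the moment at which its call begins: read the wrist's pose just before it. camera_info takes no time and is no camera call.
- r.sign_off(): hands the job in; it is judged then, once.
Trained networks look in the newest picture that a camera, given by its name, has taken for a name from the list of things; names that differ only in an ending like _2 or _b are one class to them, and where a whole thing is asked for, a point or a joint stands for the part that bears it (a point fixed in the world has none). Each returns a list of dicts, best first, with "p" (0 to 1); they miss things now and then, are a little off and sometimes report something else, mostly with a low value. They report only what shows in the picture. A call takes as long as a camera call.
- r.recognise(thing, camera): "box" ([left, top, right, bottom] in pixels, round what is visible of it).
- r.cut_out(thing, camera): "mask" (420x560 bool, what is visible of it) and "box" ([left, top, right, bottom] in pixels, round what is visible of it).
The state is a dict: "clock": time; "qpos": joint angles; "qvel": joint speeds; "joint_efforts": joint torques, N m; "eef_pos": TCP position; "tcp_rot": TCP orientation; "contact_force": force on the tool from outside, world axes, zero at the start; "wrist_torque": the same for the moment, N m; "opening": opening from 0.0 (shut) to 1.0 (fully open); "grasp_force": force on a finger pad.
Only numpy, scipy, OpenCV 4.12 (cv2) and the standard library are available. Lean on these libraries where they do the work, as an engineer would, in place of code of your own. Each camera call takes 0.05 s, during which the arm holds its last target. There are 200 camera calls.

## Task

Pull the blue-handled rolling pin out of its sloped stand, turn it level and hold it about 10 cm above the rolling board, its middle over the middle of the board and the pin square across the two dark guide strips, ready to roll. Finish while still holding it there, still and clear of everything else; do not put it down or let go. Leave the red-handled pin in the stand and the other things on the table where they are.

Things in the scene. Friction and masses are not known exactly. Their poses are not given: they have to be found in the camera images.
- blue_pin: Rolling pin, pale wood, blue handle, 200 mm long, about 90 g. Origin: centre of its barrel end; z runs along it to the handle end. Barrel 28 mm thick, 0 to 135 mm along z; handle 22 mm thick, 135 to 200 mm; balance point at 90 mm. Starts barrel down in one of the stand's holes, leaning about 42 degrees from upright to the stand's -x (handle up, roughly towards the robot).
- blue_pin_middle (a point): Point on the blue pin's axis halfway along its length, 100 mm from either end.
- blue_pin_grip (a point): Point on the blue pin's axis in the middle of the blue handle's length, 168 mm from the barrel end and 32 mm from the handle end; about 170 mm above the table at the start.
- stand: Fixed brown wooden stand, base 130 x 220 mm (x, y), with a tilted block 60 x 200 x 70 mm. Its two 30 mm round holes, 60 mm deep, at y = -55 and +55 mm, lean 40 degrees from upright to its -x, which points roughly to the robot; their mouths are about 90 mm above the table. Origin on the table, 50 mm to -x of the block's middle, z up.
- board: Fixed white laminated rolling board 210 x 280 mm (x, y), 12 mm thick, with two dark wooden guide strips (25 mm wide, 10 mm tall) on top running along y at x = -75 and +75 mm. Origin at the centre of its underside, z up. The pin held square across the strips lies along the board's x.
- red_pin: Shorter rolling pin with a red handle, 170 mm long (barrel 28 mm thick, 115 mm long; handle 22 mm thick), standing in the stand's other hole 110 mm from the blue one. Origin at the centre of its barrel end, z along it towards the handle. Bystander.
- bowl: Empty white plastic bowl, 120 mm across, 50 mm high, origin at the centre of its underside. Bystander.
- cutter: Aluminium tile cutter, 90 x 90 mm base with a bridge and a wooden ball knob, 131 mm high, origin at the centre of its underside. Bystander.
- scraper: Flat blue scraper lying on the table, 18 x 170 x 6 mm (x, y, z), origin at the centre of its underside. Bystander.

How it is judged:
By the outcome, as a careful person would: the job done as asked, in the order asked, and still so for the second after the job is handed in, while the arm keeps its last pose, push and grip.
It also fails if it takes over 38 s, if anything falls off the work surface, if the arm or the gripper's body presses on something with over 40 N, if the wrist force passes 120 N, or if a joint passes its speed limit or range.

## Working session

There is one attempt and no reset: what is moved stays moved. The work goes in short steps, Python scripts to look and compute and a tool call to move; the robot and the scene stay as the last step left them, time stands still between calls to the robot, and variables do not carry over. Pictures are saved under pics/ and viewed, at most 10 in all, crops included, and the job is handed in when it is done.

Besides the shell and the picture viewer there is one more tool, called after ">>>" as name(argument=value, ...) on one line, values as JSON. carry_out: Moves the arm, as the interface text tells. Its arguments: {"type":"object","properties":{"delta_pos":{"type":"array","items":{"type":"array","items":{"type":"number"}}},"rot":{"type":"array","items":{"type":"array","items":{"type":"number"}}},"claw":{"type":"number"},"grip_force":{"type":"number"}},"required":["delta_pos","rot"]}

```bash
mkdir -p pics; ls
python3 - <<'E'
from rig import r
import cv2,numpy as np
s=r.sense();print(s,r.tips_ahead)
a=r.grab_frame("scene");b=r.grab_frame("side")
cv2.imwrite("pics/a.png",a);cv2.imwrite("pics/b.png",b)
for c in("scene","side"):
  print(r.camera_info(c))
  for t in("blue_pin","stand","board","red_pin","bowl","cutter","scraper"):
    d=r.recognise(t,c);print(c,t,[(x['p'],x['box']) for x in d[:2]])
print(r.camera_info("wrist"))
E
```

```text
pics
{'clock': 0.0, 'qpos': array([ 1.24162404e+00,  3.53626992e-01,  1.63415385e+00,  2.93305037e-05,
        1.15518753e+00, -2.41430410e-03]), 'qvel': array([ 0.00096703,  0.00068902,  0.00061984,  0.00196172, -0.000151  ,
       -0.00050384]), 'joint_efforts': array([-2.07309895e-03, -6.05248618e+01, -3.42054141e+01, -1.86331836e-04,
        9.48088156e-03,  3.31952833e-05]), 'eef_pos': array([200.46450212, 591.50594724, 255.56643096]), 'tcp_rot': array([-3.14021700e+00, -3.01386283e-05,  2.81482279e+00]), 'contact_force': array([ 0.45600396, -0.2965774 ,  0.16768572]), 'wrist_torque': array([ 0.03468279, -0.01859728, -0.01583047]), 'grasp_force': 0.0, 'opening': 0.9997479510010601} 25.0
{'fx': 432.1785579421089, 'fy': 432.1785579421089, 'cx': 284.211690748219, 'cy': 210.19276853510894, 'pose': array([[-6.53103030e-01,  5.32494571e-01, -5.38429164e-01,
         1.11912997e+03],
       [ 7.56996289e-01,  4.39999671e-01, -4.83070293e-01,
         4.87998501e+02],
       [-2.03236533e-02, -7.23083551e-01, -6.90461532e-01,
         8.00510082e+02],
       [ 0.00000000e+00,  0.0000000
[... 1058 characters left out ...]
]
side red_pin [(0.79, [338.9, 263.2, 372.2, 294.8]), (0.52, [275.3, 157.4, 318.8, 206.8])]
side bowl [(0.68, [341.4, 207.6, 388.8, 241.3])]
side cutter [(0.94, [275.5, 159.1, 320.2, 206.8])]
side scraper [(0.87, [201.4, 264.9, 247.5, 316.5])]
{'fx': 378.3268201521918, 'fy': 378.3268201521918, 'cx': 278.58045332718814, 'cy': 212.49714980751097, 'hand_eye': array([[ 2.06745534e-05, -9.53020326e-01, -3.02906353e-01,
         7.90752852e+01],
       [ 9.99999981e-01, -3.82688124e-05,  1.88657347e-04,
        -1.24810193e+00],
       [-1.91386153e-04, -3.02906351e-01,  9.53020307e-01,
        -1.17278716e+02],
       [ 0.00000000e+00,  0.00000000e+00,  0.00000000e+00,
         1.00000000e+00]])}
```

View pics/a.png

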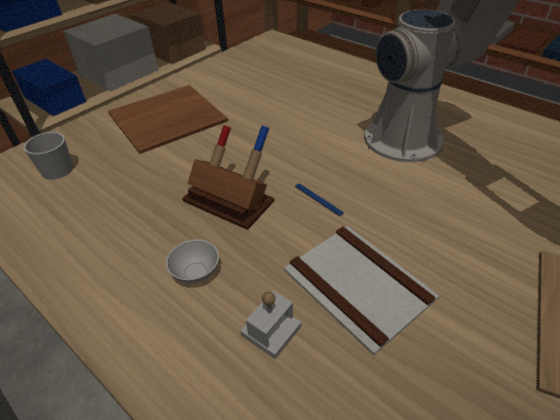

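View pics/b.png

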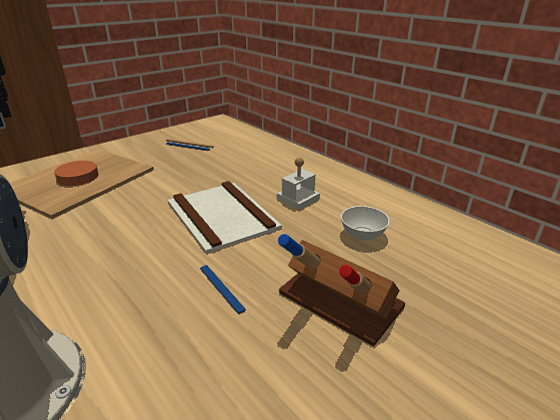

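Scene view: blue handle about (262,138), pin entering the stand at (250,180), board about (362,288). Side view: blue handle about (288,243), board about (224,216). Both agree with the networks' boxes. I'll triangulate the pin and fit the board next.

```bash
cat > h.py <<'E'
from rig import r
import cv2,numpy as np
from scipy.spatial.transform import Rotation as R
def cam(n):
    i=r.camera_info(n);K=np.array([[i['fx'],0,i['cx']],[0,i['fy'],i['cy']],[0,0,1]])
    if 'pose' in i: return K,i['pose']
    s=r.sense();T=np.eye(4);T[:3,:3]=R.from_euler('xyz',s['tcp_rot']).as_matrix();T[:3,3]=s['eef_pos']
    return K,T@i['hand_eye']
def ray(K,T,p):
    d=T[:3,:3]@np.linalg.inv(K)@np.r_[p,1.];return T[:3,3],d/np.linalg.norm(d)
def onz(K,T,p,z):
    o,d=ray(K,T,p);return o+d*(z-o[2])/d[2]
def proj(K,T,X):
    c=(np.atleast_2d(X)-T[:3,3])@T[:3,:3];u=c@K.T;return u[:,:2]/u[:,2:]
def blue(img,m):  # handle pixels in mask
    h=cv2.cvtColor(img,cv2.COLOR_BGR2HSV);return m&(h[...,0]>100)&(h[...,0]<130)&(h[...,1]>120)
def axis(m):
    y,x=np.nonzero(m);p=np.c_[x,y].astype(float);c=p.mean(0);v=np.linalg.svd(p-c,full_matrices=False)[2][0]
    return c,v,((p-c)@v).min(),((p-c)@v).max()
E
python3 - <<'E'
from h import *
N=[];C=[];
for c in("scene","side"):
    img=r.grab_frame(c);K,T=cam(c)
    m=r.cut_out("blue_pin",c)[0]['mask'];
    ce,v,a,b=axis(m);bh=blue(img,m);cb,vb,ab,bb=axis(bh)
    print(c,'pin',m.sum(),ce,v,a,b,'handle',bh.sum(),cb,vb,ab,bb)
    o,d1=ray(K,T,ce+v*a);_,d2=ray(K,T,ce+v*b);n=np.cross(d1,d2);N.append(n/np.linalg.norm(n));C.append((o,ray(K,T,cb)[1]))
    mb=r.cut_out("board",c)[0]['mask'].astype(np.uint8)
    h=cv2.convexHull(np.argwhere(mb)[:,::-1].astype(np.int32));
    q=cv2.approxPolyN(h,4).reshape(-1,2)
    P=np.array([onz(K,T,p,12)for p in q]);print('board',np.round(P[:,:2]),'mid',P.mean(0),'sides',np.linalg.norm(P-np.roll(P,-1,0),axis=1))
    ms=r.cut_out("scraper",c)[0]['mask'];cs,vs,s0,s1=axis(ms);print('scraper',onz(K,T,cs+vs*s0,6),onz(K,T,cs+vs*s1,6))
ax=np.cross(*N);ax/=np.linalg.norm(ax);ax*=np.sign(ax[2])
(o1,d1),(o2,d2)=C
t=np.linalg.lstsq(np.c_[d1,-d2],o2-o1,rcond=None)[0];p1,p2=o1+d1*t[0],o2+d2*t[1]
print('axis',ax,'lean',np.degrees(np.arccos(ax[2])),'az',np.degrees(np.arctan2(ax[1],ax[0])),'handle pt',p1,p2)
E
```

```text
scene pin 567 [256.49559083 152.94003527] [-0.32679562  0.94509503] -28.89368845697433 27.0786694886388 handle 179 [260.74860335 137.97765363] [-0.31977945  0.94749201] -12.080527808291535 11.962090854408608
board [[705. 338.]
 [654.  55.]
 [445.  93.]
 [485. 378.]] mid [572.2896743  216.05388899  12.        ] sides [286.75395773 211.59714502 288.05097316 223.7202548 ]
scraper [ 397.30831084 -105.90133393    6.        ] [415.24919258  57.45182352   6.        ]
side pin 630 [298.62063492 251.23650794] [0.8039775  0.59465972] -25.044404300303295 23.974485576486874 handle 289 [289.85121107 244.37716263] [0.79851187 0.60197906] -13.10571830317158 13.687761615382929
board [[435.  72.]
 [488. 386.]
 [698. 347.]
 [644.  45.]] mid [566.02952533 212.68649554  12.        ] sides [318.17039478 213.10297416 306.89184925 210.56141499]
scraper [408.52741521  47.8053402    6.        ] [ 391.83449802 -118.7595443     6.        ]
axis [-0.66375546 -0.11030285  0.73977156] lean 42.288040037177026 az -170.56481271785185 handle pt [ 459.31717012 -178.21269531  166.79710054] [ 459.07674746 -177.9805699   166.80339582]
```

```bash
cat >> h.py <<'E'
def down(az,tilt=0):
    "tool z down, tipped by tilt deg towards -u; tool x along u (az deg)"
    u=np.array([np.cos(np.radians(az)),np.sin(np.radians(az)),0]);t=np.radians(tilt);Z=np.array([0,0,1.])
    z=-np.sin(t)*u-np.cos(t)*Z;x=np.cos(t)*u-np.sin(t)*Z
    return np.c_[x,np.cross(z,x),z]
def go(p,Rm):
    s=r.sense();R0=R.from_euler('xyz',s['tcp_rot']).as_matrix()
    print('dpos m',np.round(R0.T@(np.array(p)-s['eef_pos'])/1000,4),'rot deg',np.round(R.from_matrix(R0.T@Rm).as_rotvec(degrees=True),2))
E
python3 -c "
from h import *
go([601,272,350],down(71))"
```

```text
dpos m [-0.4819 -0.1745 -0.0937] rot deg [-0.    0.   90.28]
```

>>> carry_out(delta_pos=[[-0.05,-0.018,-0.02],[-0.1,-0.036,-0.04],[-0.15,-0.054,-0.06],[-0.2,-0.072,-0.08],[-0.25,-0.09,-0.094],[-0.3,-0.108,-0.094],[-0.35,-0.126,-0.094],[-0.4,-0.144,-0.094]], rot=[[0,0,10],[0,0,20],[0,0,30],[0,0,40],[0,0,50],[0,0,60],[0,0,70],[0,0,80]], claw=0.05)

```text
clock: 2.2
eef_pos: [534.5, 325.9, 350.5]
tcp_rot: [3.141, -0.0, 1.413]
contact_force: [0.8, 0.2, -0.0]
opening: 0.586
grasp_force: 0.0
```

```bash
python3 -c "
from h import *
go([601,272,350],down(71))"
```

```text
dpos m [-0.0428  0.0742  0.0005] rot deg [ 0.02 -0.02  9.95]
```

>>> carry_out(delta_pos=[[-0.021,0.037,0],[-0.043,0.074,0],[-0.043,0.074,0],[-0.043,0.074,0]], rot=[[0,0,5],[0,0,10],[0,0,10],[0,0,10]])

```text
clock: 2.7
eef_pos: [599.5, 273.6, 350.0]
tcp_rot: [-3.141, 0.0, 1.244]
contact_force: [0.6, 0.5, 0.2]
opening: 0.587
grasp_force: 0.0
```

Run:
```python
from h import *
K,T=cam("wrist");img=r.grab_frame("wrist")
mb=r.cut_out("board","wrist")[0]['mask'].astype(np.uint8)
h=cv2.convexHull(np.argwhere(mb)[:,::-1].astype(np.int32));q=cv2.approxPolyN(h,4).reshape(-1,2)
P=np.array([onz(K,T,p,12)for p in q]);print(np.round(P[:,:2]),'mid',P.mean(0),'sides',np.linalg.norm(P-np.roll(P,-1,0),axis=1))
# strips: dark pixels in the board hull, top at z=22
hm=cv2.fillConvexPoly(np.zeros(mb.shape,np.uint8),h,1)
d=((img.max(2)<90)&(hm>0)).astype(np.uint8);d=cv2.morphologyEx(d,cv2.MORPH_OPEN,np.ones((5,5)))
n,l,st,_=cv2.connectedComponentsWithStats(d)
for i in range(1,n):
    if st[i,4]>1000:
        c,v,a,b=axis(l==i);A,B=onz(K,T,c+v*a,22),onz(K,T,c+v*b,22);e=B-A
        print('strip',A[:2],B[:2],np.linalg.norm(e),'mid',onz(K,T,c,22)[:2],'yaw',np.degrees(np.arctan2(e[1],e[0]))%180-90)
cv2.polylines(img,[q.astype(np.int32)],True,(0,0,255));cv2.imwrite("pics/c.png",img)
```

```text
[[443.  87.]
 [489. 369.]
 [698. 334.]
 [649.  51.]] mid [569.72958818 210.34207669  12.        ] sides [285.93858744 211.4655726  287.08970791 209.95328642]
strip [666.33802806 338.0114499 ] [620.77061373  64.56520485] 277.2169514717346 mid [646.11151086 216.63381065] yaw -9.460903304699869
strip [520.56324158 363.45665862] [472.43954974  83.73145507] 283.8345983512776 mid [497.32185531 228.36308505] yaw -9.761561042150674
```

View pics/c.png

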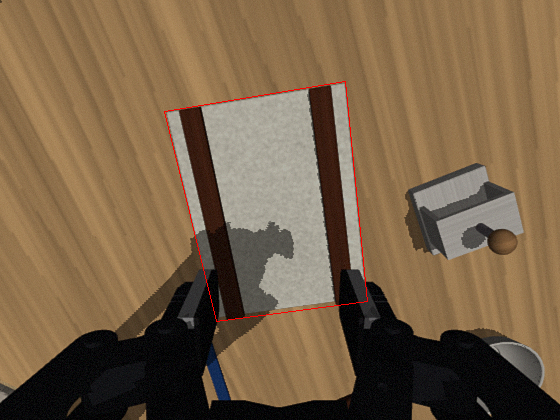

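The board shows with corners at (165,112), (345,82), (367,301) and (217,321). Its middle is about (570,212) with yaw about -9.5°, and the sides match the given size. Next is the pre-grasp pose.

```bash
python3 -c "
from h import *
go([511,-169,262],down(9.4,30))"
```

```text
dpos m [-0.4481  0.0582  0.0883] rot deg [ 16.18 -26.99  60.49]
```

>>> carry_out(delta_pos=[[-0.056,0.007,0],[-0.112,0.014,0],[-0.168,0.022,0],[-0.224,0.029,0],[-0.28,0.036,0.01],[-0.336,0.044,0.03],[-0.39,0.051,0.06],[-0.448,0.058,0.085]], rot=[[2,-3.4,7.6],[4,-6.7,15.1],[6,-10.1,22.7],[8,-13.5,30.2],[10.1,-16.9,37.8],[12.1,-20.2,45.4],[14.2,-23.6,52.9],[16.2,-27,60.5]])

```text
clock: 3.8
eef_pos: [510.8, -168.9, 265.1]
tcp_rot: [3.14, 0.525, 0.16]
contact_force: [1.9, -0.0, 0.2]
opening: 0.586
grasp_force: 0.0
```

>>> carry_out(delta_pos=[[0,0,0],[0,0,0],[0,0,0]], rot=[[0,0,0],[0,0,0],[0,0,0]])

```text
clock: 4.18
eef_pos: [511.8, -167.1, 266.6]
tcp_rot: [3.141, 0.522, 0.165]
contact_force: [0.3, -0.1, 0.3]
opening: 0.587
grasp_force: 0.0
```

Run:
```python
from h import *
K,T=cam("wrist");img=r.grab_frame("wrist");s=r.sense();print(s['qpos'],s['eef_pos'],s['tcp_rot'])
go([511,-169,262],down(9.4,30))
P=np.array([459.2,-178,167]);a=np.array([-.664,-.11,.740])
pr=proj(K,T,[P,P+32*a,P-33*a,P-100*a]);print(pr)
d=r.cut_out("blue_pin","wrist");print([(x['p'],x['box'])for x in d])
if d:
    bh=blue(img,d[0]['mask']);print('pin',axis(d[0]['mask']),'handle',bh.sum(),axis(bh))
for p in pr: cv2.circle(img,tuple(int(v) for v in p),3,(0,255,0),-1)
cv2.imwrite("pics/d.png",img)
```

```text
[-0.21032405  0.46998688  1.52888635 -0.18444761  1.63267235  1.23043658] [ 511.791482   -167.19031814  266.65630343] [3.14100697 0.52174062 0.16459196]
dpos m [0.0014 0.0017 0.0046] rot deg [ 0.05 -0.11  0.03]
[[281.29653194 212.39502855]
 [281.27601697 262.71905502]
 [281.31766953 160.54368204]
 [281.36052767  55.41100002]]
[(0.85, [261.9, 29.7, 304.2, 266.3]), (0.55, [30.9, 81.8, 209.6, 140.0])]
pin (array([283.83107517, 141.86396416]), array([0.00319721, 0.99999489]), np.float64(-110.88843515117179), np.float64(123.15193263981939)) handle 3426 (array([284.15878576, 212.58464682]), array([-0.00201596,  0.99999797]), np.float64(-51.60639747080604), np.float64(52.419598700644485))
```

View pics/d.png

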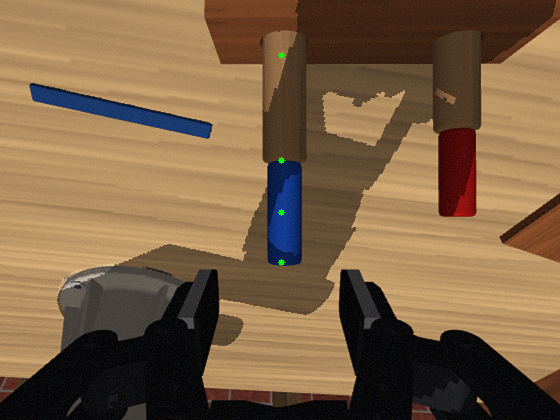

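The green predicted points fall on the pin: handle centre about (284,212), handle end about (282,264). The pin is only about 3 px right of where I predicted, and the red pin is well clear on the right.

```bash
python3 -c "
from h import *
P=np.array([459.2,-178,167]);Rm=down(9.4,30);go(P-6*Rm[:,2],Rm)"
```

```text
dpos m [0.0032 0.0019 0.107 ] rot deg [ 0.05 -0.1   0.02]
```

>>> carry_out(delta_pos=[[0.003,0.0033,0.02],[0.003,0.0033,0.045],[0.003,0.0033,0.07],[0.003,0.0033,0.09],[0.003,0.0033,0.107],[0.003,0.0033,0.107],[0.003,0.0033,0.107]], rot=[[0,0,0],[0,0,0],[0,0,0],[0,0,0],[0,0,0],[0,0,0],[0,0,0]])

```text
clock: 5.15
eef_pos: [462.2, -180.0, 172.2]
tcp_rot: [3.141, 0.522, 0.162]
contact_force: [0.6, 0.3, 0.6]
opening: 0.583
grasp_force: 0.0
```

Run:
```python
from h import *
print(r.sense()['contact_force'],r.sense()['eef_pos'])
cv2.imwrite("pics/e.png",r.grab_frame("wrist"))
```

```text
[0.60904923 0.33328108 0.62740177] [ 462.21873099 -180.01035645  172.16661931]
```

View pics/e.png

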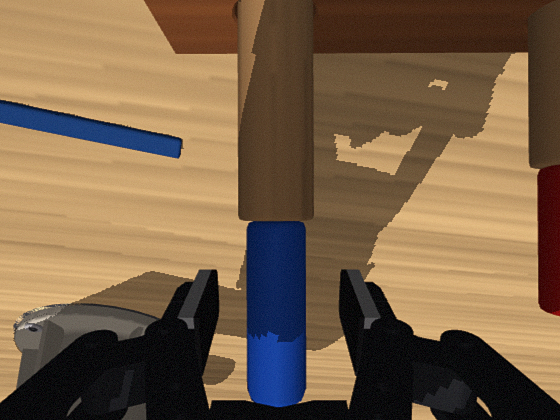

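The handle sits between the fingers: columns 247–306 against a finger midpoint of 278, about 1 mm off. I'll trim that and close.

>>> carry_out(delta_pos=[[0,-0.0007,0],[0,-0.0007,0],[0,-0.0007,0],[0,-0.0007,0],[0,-0.0007,0],[0,-0.0007,0],[0,-0.0007,0],[0,-0.0007,0]], rot=[[0,0,0],[0,0,0],[0,0,0],[0,0,0],[0,0,0],[0,0,0],[0,0,0],[0,0,0]], claw=0.005, grip_force=70)

```text
clock: 6.2
eef_pos: [461.4, -179.4, 171.6]
tcp_rot: [3.141, 0.524, 0.162]
contact_force: [0.5, 1.2, 4.5]
opening: 0.238
grasp_force: 68.2
```

```bash
python3 -c "
from h import *
s=r.sense();print(s);R0=R.from_euler('xyz',s['tcp_rot']).as_matrix()
print(R0.T@np.array([-.664,-.11,.740]), R0.T@[0,0,1.])"
```

```text
{'clock': 6.2, 'qpos': array([-0.24598103,  0.50859539,  1.70577677, -0.2024705 ,  1.41748939,
        1.24383229]), 'qvel': array([-0.00010483,  0.001105  , -0.00109211,  0.00114918, -0.00033519,
        0.00075739]), 'joint_efforts': array([-5.26098534e-01, -6.06993628e+01, -2.48628134e+01, -1.02877736e+00,
        2.22217709e+00,  5.89737156e-02]), 'eef_pos': array([ 461.41152885, -179.39433642,  171.64195513]), 'tcp_rot': array([3.14123186, 0.52353534, 0.16209522]), 'contact_force': array([0.50884073, 1.22201725, 4.49433392]), 'wrist_torque': array([ 0.1088891 , -0.05645858, -0.0498084 ]), 'grasp_force': 68.20950508117676, 'opening': 0.2378109319345527}
[-0.95285764  0.00150736 -0.30439456] [-4.99945061e-01  3.12470217e-04 -8.66057064e-01]
```

>>> carry_out(delta_pos=[[-0.005,0,-0.0016],[-0.01,0,-0.0032],[-0.015,0,-0.0049],[-0.02,0,-0.0065],[-0.025,0,-0.0081],[-0.03,0,-0.0097],[-0.035,0,-0.0114],[-0.04,0,-0.013]], rot=[[0,0,0],[0,0,0],[0,0,0],[0,0,0],[0,0,0],[0,0,0],[0,0,0],[0,0,0]])

```text
clock: 7.2
eef_pos: [433.3, -183.9, 203.0]
tcp_rot: [3.141, 0.524, 0.162]
contact_force: [1.0, 0.4, -1.6]
opening: 0.234
grasp_force: 68.3
```

>>> carry_out(delta_pos=[[-0.008,0,-0.0026],[-0.016,0,-0.0052],[-0.024,0,-0.0078],[-0.032,0,-0.0104],[-0.042,0,-0.0136],[-0.052,0,-0.0169],[-0.062,0,-0.021],[-0.072,0,-0.025]], rot=[[0,0,0],[0,0,0],[0,0,0],[0,0,0],[0,0,0],[0,0,0],[0,0,0],[0,0,0]])

```text
clock: 8.2
eef_pos: [384.0, -192.0, 261.1]
tcp_rot: [3.141, 0.524, 0.162]
contact_force: [-0.2, -0.0, -1.4]
opening: 0.237
grasp_force: 68.4
```

Run:
```python
from h import *
a=np.array([-.664,-.11,.740])
s=r.sense();R0=R.from_euler('xyz',s['tcp_rot']).as_matrix();print(s['contact_force'],s['eef_pos'])
K,T=cam("wrist");img=r.grab_frame("wrist");cv2.imwrite("pics/f.png",img)
# final pose nominal: pin angle 42.3 + tilt 30 from down -> tilt 30-47.7
u=np.array([np.cos(np.radians(-9.5)),np.sin(np.radians(-9.5)),0])
Rm=down(-9.5,30-47.7);tcp=np.array([570,212,115])-68*u-6*Rm[:,2];print('final tcp',tcp)
go([480,20,320],down(0,10));go([tcp[0],tcp[1],200],Rm)
```

```text
[-0.24094333 -0.04252065 -1.40468276] [ 383.9583901  -192.03801529  261.08319154]
final tcp [501.13339851 223.52431677 120.71596889]
dpos m [ 0.083  -0.1938 -0.115 ] rot deg [ 3.23 19.93  8.76]
dpos m [ 0.1895 -0.3913 -0.038 ] rot deg [ 2.11 47.24 19.22]
```

View pics/f.png

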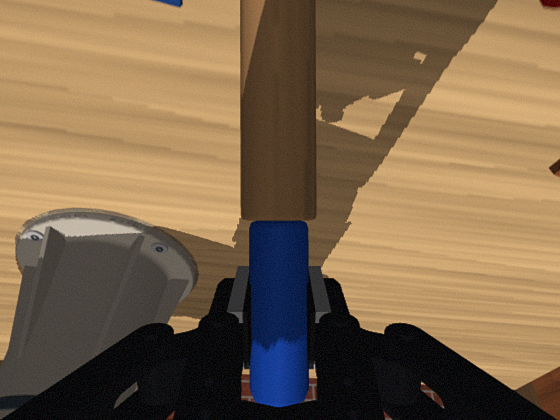

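Pin is fully out of the stand, held centred in the fingers. Lift, then carry over.

>>> carry_out(delta_pos=[[-0.012,-0.01,-0.022],[-0.024,-0.035,-0.045],[-0.01,-0.065,-0.075],[0.01,-0.097,-0.095],[0.035,-0.13,-0.105],[0.06,-0.163,-0.112],[0.083,-0.194,-0.115],[0.083,-0.194,-0.115]], rot=[[0,0,0],[0.5,3.3,1.5],[1.1,6.6,2.9],[1.6,10,4.4],[2.1,13.3,5.8],[2.7,16.6,7.3],[3.2,19.9,8.8],[3.2,19.9,8.8]])

```text
clock: 9.25
eef_pos: [480.5, 21.9, 318.2]
tcp_rot: [-3.142, 0.176, 0.002]
contact_force: [0.4, 0.0, -2.1]
opening: 0.24
grasp_force: 68.6
```

Run:
```python
from h import *
Rm=down(-9.5,-17.7);go([501,223.5,200],Rm)
```

```text
dpos m [ 0.0412 -0.2015  0.1128] rot deg [-0.65 27.7   9.68]
```

>>> carry_out(delta_pos=[[0.006,-0.029,0.01],[0.012,-0.058,0.022],[0.018,-0.087,0.035],[0.024,-0.116,0.05],[0.03,-0.145,0.07],[0.036,-0.174,0.09],[0.041,-0.2015,0.1128],[0.041,-0.2015,0.1128]], rot=[[0,4,1.4],[-0.1,8,2.8],[-0.2,12,4.2],[-0.3,16,5.6],[-0.5,20,7],[-0.6,24,8.4],[-0.65,27.7,9.7],[-0.65,27.7,9.7]])

```text
clock: 10.25
eef_pos: [499.8, 221.9, 198.3]
tcp_rot: [3.137, -0.306, -0.165]
contact_force: [-0.8, -1.0, -0.4]
opening: 0.24
grasp_force: 68.7
```

```bash
cat > chk.py <<'E'
from h import *
import sys
s=r.sense();print(s['eef_pos'],s['tcp_rot'],s['contact_force'])
N=[];C=[]
for c in("scene","side"):
    img=r.grab_frame(c);K,T=cam(c);d=r.cut_out("blue_pin",c);print(c,[(x['p'],x['box'])for x in d])
    m=d[0]['mask'];ce,v,a,b=axis(m);bh=blue(img,m)
    o,d1=ray(K,T,ce+v*a);_,d2=ray(K,T,ce+v*b);n=np.cross(d1,d2);N.append((n/np.linalg.norm(n),o));C.append((m.sum(),axis(bh)[0] if bh.any() else None,ce+v*a,ce+v*b))
    cv2.imwrite(f"pics/{sys.argv[1]}_{c}.png",img)
ax=np.cross(N[0][0],N[1][0]);ax/=np.linalg.norm(ax);ax*=-np.sign(ax[0])
print('axis',ax,'elev',np.degrees(np.arcsin(ax[2])),'az',np.degrees(np.arctan2(ax[1],ax[0])))
for i,c in enumerate(("scene","side")):  # ends: ray of this camera with plane of the other
    K,T=cam(c);n,o2=N[1-i]
    for e in C[i][2:]:
        o,d=ray(K,T,e);print(c,'end',e,o+d*(n@(o2-o))/(n@d))
E
python3 chk.py g
```

```text
[499.81023354 221.90370598 198.32587311] [ 3.13744144 -0.30649031 -0.16462876] [-0.82798586 -0.96665411 -0.4258659 ]
scene [(0.73, [327.0, 195.4, 395.1, 256.5]), (0.23, [241.7, 294.4, 301.6, 358.7])]
side [(0.79, [178.7, 135.8, 255.8, 156.2])]
axis [-0.98905755  0.14669932  0.01563579] elev 0.8959012639227304 az 171.56326540547653
scene end [398.54052552 200.12122173] [473.20811983 226.39537193 194.42101086]
scene end [328.82152971 250.75425591] [673.76354166 196.64852351 191.25047503]
side end [253.9131858  140.58153624] [675.08738246 196.45216836 191.22954672]
side end [177.66792515 156.3993254 ] [471.41565754 226.66123412 194.44934749]
```

Run:
```python
from h import *
go([499.3,222.7,198.3-75.8],down(-10,-18.1))
```

```text
dpos m [-0.0269 -0.0011  0.0739] rot deg [-0.08  0.37  0.31]
```

>>> carry_out(delta_pos=[[-0.004,0,0.012],[-0.009,0,0.026],[-0.015,0,0.042],[-0.02,0,0.056],[-0.024,-0.001,0.067],[-0.027,-0.001,0.074],[-0.027,-0.001,0.074],[-0.027,-0.001,0.074]], rot=[[0,0,0],[0,0.1,0.1],[0,0.2,0.1],[0,0.3,0.2],[-0.1,0.4,0.3],[-0.1,0.4,0.3],[-0.1,0.4,0.3],[-0.1,0.4,0.3]])

```text
clock: 11.45
eef_pos: [498.7, 223.6, 121.9]
tcp_rot: [3.142, -0.317, -0.174]
contact_force: [0.4, -0.0, -0.7]
opening: 0.236
grasp_force: 68.7
```

```bash
python3 chk.py h
python3 - <<'E'
from h import *
a=cv2.imread("pics/h_scene.png")[110:400,200:480];b=cv2.imread("pics/h_side.png")[60:350,120:400]
cv2.imwrite("pics/h.png",np.hstack([cv2.resize(a,(400,414)),cv2.resize(b,(400,414))]))
E
```

```text
[498.73788141 223.57344696 121.8610296 ] [ 3.14159092 -0.31665708 -0.17372215] [ 0.41557755 -0.02795498 -0.65405169]
scene [(0.97, [325.5, 223.7, 393.0, 280.6])]
side [(0.56, [181.6, 164.2, 255.6, 188.1])]
axis [-0.98625162  0.16510459 -0.00694415] elev -0.3978739640262858 az 170.49645855350047
scene end [393.08323489 227.92392552] [475.12536016 228.62122015 114.77008031]
scene end [327.28509892 274.80370132] [671.2788134  195.78392563 116.15118826]
side end [253.61300971 167.49428756] [670.93683039 195.84117569 116.14878038]
side end [180.09979065 186.3882682 ] [468.68986975 229.69856083 114.7247683 ]
```

View pics/h.png

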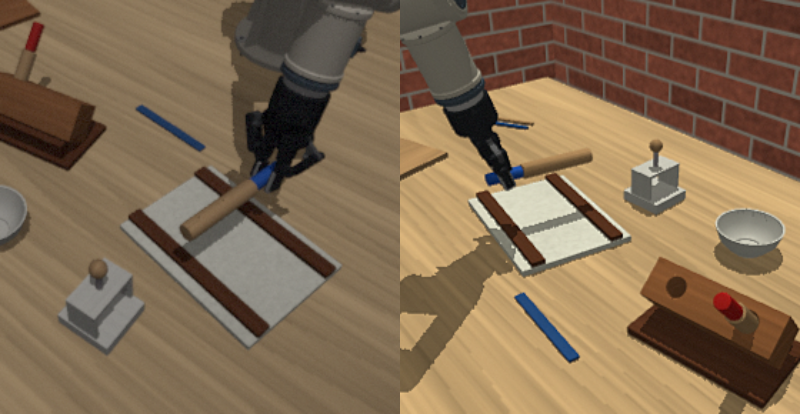

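Both views show the pin level, square across both strips and clear of everything. Its measured middle is (570.5, 212, 115.5) with yaw -9.5°. I'll let it settle and hand it in.

>>> carry_out(delta_pos=[[0,0,0],[0,0,0],[0,0,0],[0,0,0]], rot=[[0,0,0],[0,0,0],[0,0,0],[0,0,0]])

```text
clock: 12.15
eef_pos: [498.5, 223.4, 121.5]
tcp_rot: [3.141, -0.316, -0.174]
contact_force: [0.4, -0.6, -2.0]
opening: 0.235
grasp_force: 68.7
```

```bash
python3 -c "
from rig import r
s=r.sense();print(s['eef_pos'],abs(s['qvel']).max(),s['grasp_force']);print(r.sign_off())"
```

```text
[498.47750924 223.37964675 121.49796768] 0.0010298782927275639 68.71514081954956
the job is handed in; nothing more can be done
None
```

The job is handed in at about 12 s: the blue pin is held still and level about 10 cm above the board's middle, square across the strips, and nothing else on the table was touched.

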